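Hold a lens barrel in the V-block of the centring checker

TASK

Get the lens barrel ready for its centring reading: set the checker's dimmer lever to the green mark (45 degrees from its off end) and let go of it, then stand the lens barrel upright on the checker's round window and press it sideways into the V-block, so that it bears on both faces of the V, with a steady push of about 10 N. Finish while still holding it pressed there for the reading, and leave the other things on the worktop where they are.

Things in the scene. Friction and masses are not known exactly. Their poses are not given: they have to be found in the camera images.
- barrel: lens barrel: dark metal tube, knurled rim, thin brass band, glass in its top; a plain cylinder 50 mm in diameter, 75 mm tall, 0.22 kg, upright on the work surface to the right of the checker. Origin under its centre, z up; yaw does not matter. Tall equipment stands some 50 mm behind its axis: a wide gripper fits with the fingers closing along the checker's y. Pads should meet it 25 to 65 mm up
- checker: lens-centring checker, a fixed grey instrument 104 x 170 mm, on a 2 mm black mat; origin at its underside, below the seat. x points away from the robot, y along the worktop's front edge to the left, z up. The stage is 48 mm above the origin: x from -41 to 57, y from -33 to 52 mm. A tall bottle box stands 65 to 80 mm behind the seat: keep a gripper's long side along y here
- seat (a point): centre of the round window (43 mm, green glass) flush in the stage, 48 mm above the checker's origin; axes as the checker's. A barrel that bears on both faces of the V has its axis exactly here. The V-block stands to +x of it, open towards -x; its nearest edges are 15 mm to +x and it reaches 33 mm to either side in y: fingers closing along y within 12 mm of the barrel's axis in x clear it
- v_face_right: upright ground steel face of the V on the right (-y), 50 mm tall, slippery, square to the other one, at 45 degrees to the checker's x axis; its contact line lies 17.7 mm to +x and 17.7 mm to -y of the seat. Origin at its middle, axes as the checker's
- v_face_left: upright ground steel face of the V on the left (+y), 50 mm tall, slippery; its contact line lies 17.7 mm to +x and 17.7 mm to +y of the seat. Origin at its middle, axes as the checker's
- dimmer (a joint): angle of the dimmer lever, rad: 0 = off end, pointing along the checker's -y (right); pi/2 = full, along its +x (away from the robot); grows anticlockwise seen from above. Stays where it is left (2 to 3 N at the knob moves it). White ticks each 15 degrees on a black plate, a broad green bar at 45 degrees (0.785 rad); a red pointer at the lever's end
- lever_pivot (a point): the lever's upright axis, on top of the checker to the right of the stage, 16 mm to -x and 45 mm to -y of the seat; axes as the checker's
- lever_knob (a point): middle of the black upright knob at the lever's end, 48 mm from the pivot's axis: 14 mm in diameter, grip part from 11 mm below to 8 mm above this point, top 12 mm above it; it is 23 mm higher than the seat. The casing's top is 28 mm below this point; the lever's arm, 8 mm wide, has its top 17 mm below it. At the green mark the V-block is 39 mm from the knob's left side
- septa_jar: bystander: a jar with a white lid, 46 mm in diameter, 36 mm tall, origin under its centre
- label_tape: bystander: a white roll of tape lying flat, 66 mm in diameter, 18 mm tall, origin under its centre
- vial_a: bystander: a vial with a red cap, 28 mm in diameter, 96 mm tall, origin under its centre
- vial_b: bystander: a vial with a red cap, 28 mm in diameter, 96 mm tall, origin under its centre
- bottle_clear: bystander: a white bottle with a blue cap behind the checker, 68 mm in diameter, 135 mm tall, origin under its centre
- bottle_amber: bystander: a brown bottle behind the checker, 56 mm in diameter, 115 mm tall, origin under its centre

How it is judged:
By the outcome, as a careful person would: the job done as asked, in the order asked, and still so for the second after the job is handed in, while the arm keeps its last pose, push and grip.
It also fails if it takes over 72 s, if anything falls off the work surface, if the arm or the gripper's body presses on something with over 40 N, if the wrist force passes 120 N, or if a joint passes its speed limit or range.

ROBOT

A 7-joint arm with a two-finger parallel gripper is mounted at the origin on a cart in front of the work surface, level with it; the furniture and walls round the work are solid. World frame = base frame: x ahead of the robot, y to its left, z up, the work surface at z = 0. Lengths are in m, angles in rad, forces in N, time in s.
With the tool pointing down it reaches from about 0.4 to 0.85 m from the base axis. Payload 10.4 kg.
Tool frame: the origin (TCP) lies on the centre line of the jaws, within the pads' length; the fingertips stand 11 mm ahead of it and the grasp point (between the pads) lies 8 mm behind it (tip_reach is the distance from the TCP to the fingertips, in m); z points along the fingers, y is the line along which they close (so a half turn about z gives the same grasp; the last joint's range is limited). The gripper opens to 85 mm and grips with 20 to 120 N. Pads are 22 mm wide; open, the fingers measure 114 mm over their backs; the gripper's body (76 mm by 85 mm) begins 54 mm behind the grasp point. The pads swing forward as they close: fully open they stand 13 mm farther back than shut.
Start: joints at [1.148, 0.332, -0.065, 1.46, 0.022, 1.35, -0.088], TCP at [0.243, -0.576, 0.242] pointing down, gripper open.
Joint ranges: [-2.6, 2.6], [-0.5, 2.12], [-1.47, 1.34], [0.16, 2.42], [-1.27, 4.41], [0.06, 2.06], [-2.6, 2.6]. Speed limits (rad/s): [2.22, 2.22, 2.79, 2.79, 3.14, 3.14, 3.14].

INTERFACE

Orientations are given as a unit quaternion [x, y, z, w].
In Python, from workcell import get_obs, camera, hand_in, tip_reach gives the robot as it stands. The module is installed in compiled form; this text tells all that it offers.
- The arm moves only by the tool move_arm, never from a script. Its argument "plan" is a list of rows, each an object with "delta_pos": the shift along the tool's x, y, z in shares of 0.75 m (1.0 is 0.75 m), a list of three; "turn": the turn, a rotation vector about the tool's x, y, z in a scale on which 1.0 is pi rad, a list of three; "fingers": the closure, from 0 (fully open) to 1 (shut). A call has 1 to 12 rows; each row is the pose to reach, as a shift and turn from the pose commanded when the call began, along the tool's axes at that moment; what a row does not reach only later rows make up. A row lasts 1/8 s, in which the tool goes at most 62.5 mm and 10.7 degrees, less where a joint would pass 70% of its speed; a pose out of reach is approached as far as the arm can. A call with a gripper value outside its range is refused whole. The fingers move at their own pace and stop on an object; "force" is the grip in N (left out, the last holds). Time passes only in rows, so rows that repeat a pose let the fingers close. It gives the time, the measured TCP pose, the force, the opening and the grip force at its end, in the units of the state.
- get_obs(): the state, without advancing time (a new reading comes with each control period).
- camera(name): name is "scene" or "top" or "wrist"; returns a dict with "color" (400x640x3 uint8, red, green, blue), "range_z" (400x640 float32, m along the optical axis (not along the pixel's ray), 0 where there is no reading), "fx", "fy", "cx", "cy" (pixels), "R" (3x3) and "t" (3): a world point X has camera coordinates R X + t; the wrist camera has in their place "tool_from_camera" (4x4, takes a point from camera to tool coordinates, whose origin is the TCP and whose axes are the flange's). Camera axes: x right, y down, z forward; pixel columns grow to the right and rows downward; lengths in m; the calibration is good to about 2 mm. A picture is of the moment at which its call begins: read the wrist's pose just before it.
- hand_in(): hands the job in; it is judged then, once.
The state is a dict: "clock": time; "joint_pos": joint angles; "joint_velocities": joint speeds; "tau": joint torques, N m; "position": TCP position; "ee_rot": TCP orientation; "ft_force": force on the tool from outside, world axes, zero at the start; "torque": the same for the moment, N m; "grip_width": opening from 0.0 (shut) to 1.0 (fully open); "grasp_force": force on a finger pad.
Only numpy, scipy, OpenCV 4.12 (cv2) and the standard library are available. Lean on these libraries where they do the work, as an engineer would, in place of code of your own. Each camera call takes 0.05 s, during which the arm holds its last target. There are 200 camera calls.

## Working session

There is one attempt and no reset: what is moved stays moved. The work goes in short steps, Python scripts to look and compute and a tool call to move; the robot and the scene stay as the last step left them, time stands still between calls to the robot, and variables do not carry over. Pictures are saved under pics/ and viewed, at most 10 in all, crops included, and the job is handed in when it is done.

Besides the shell and the picture viewer there is one more tool, called by a JSON object that holds its "method" and its "body". move_arm: Moves the arm, as the interface text tells. Its arguments: {"type":"object","properties":{"plan":{"type":"array","items":{"type":"object","properties":{"delta_pos":{"type":"array","items":{"type":"number"}},"turn":{"type":"array","items":{"type":"number"}},"fingers":{"type":"number"}}}},"force":{"type":"number"}},"required":["plan"]}

```bash
mkdir -p pics
cat > h.py <<'E'
import numpy as np, cv2
from workcell import get_obs, camera, hand_in, tip_reach
def save(c,n): cv2.imwrite('pics/'+n, c['color'][:,:,::-1])
def pts(c):
    z=c['range_z']; v,u=np.mgrid[:z.shape[0],:z.shape[1]]
    P=np.stack([(u-c['cx'])/c['fx']*z,(v-c['cy'])/c['fy']*z,z],-1)
    return (P-c['t'])@c['R']
def ray(c,u,v,h):
    d=c['R'].T@np.array([(u-c['cx'])/c['fx'],(v-c['cy'])/c['fy'],1]); o=-c['R'].T@c['t']
    return o+d*(h-o[2])/d[2]
E
python3 - <<'E'
from h import *
o=get_obs(); print(o); print(tip_reach() if callable(tip_reach) else tip_reach)
for n in('scene','top'):
    c=camera(n); save(c,n+'0.png'); print(n,c['fx'],c['cx'],c['cy'],c['R'].round(3).tolist(),c['t'].round(3), -c['R'].T@c['t'])
    np.savez(n+'0.npz',**c)
E
```

```text
{'clock': 0.0, 'joint_pos': array([ 1.14843538,  0.33287425, -0.06466559,  1.46096819,  0.02163774,
        1.34990482, -0.08854878]), 'joint_velocities': array([-1.98504802e-05, -1.52630928e-03, -1.04313870e-03, -6.50208016e-04,
       -4.97375057e-04,  2.53552707e-06,  1.31095050e-03]), 'tau': array([-7.04666054e-04, -6.25446868e+01,  4.90419287e-02, -3.91592360e+01,
        1.64041336e-02,  1.01181498e-02, -6.73814566e-05]), 'position': array([ 0.2430688 , -0.57539355,  0.24150154]), 'ee_rot': array([ 9.80095165e-01,  1.98526913e-01, -2.01648773e-04, -7.00878466e-04]), 'ft_force': array([-0.00153618, -0.08690118, -0.22500044]), 'torque': array([ 0.00453355, -0.00569445, -0.01777732]), 'grasp_force': 0.0, 'grip_width': 1.0023420171778232}
0.011
scene 494.8680816904338 326.18216770910897 198.1731124830999 [[-0.774, -0.634, 0.004], [-0.291, 0.35, -0.891], [0.563, -0.69, -0.455]] [0.348 0.207 1.258] [-0.37851019  1.01638271  0.75560117]
top 471.5367526400516 328.6187258371929 192.32572849728558 [[-0.027, -1.0, -0.011], [-0.987, 0.028, -0.156], [0.156, 0.007, -0.988]] [0.011 0.497 1.324] [ 0.28374187 -0.01187433  1.38521612]
```

View pics/scene0.png

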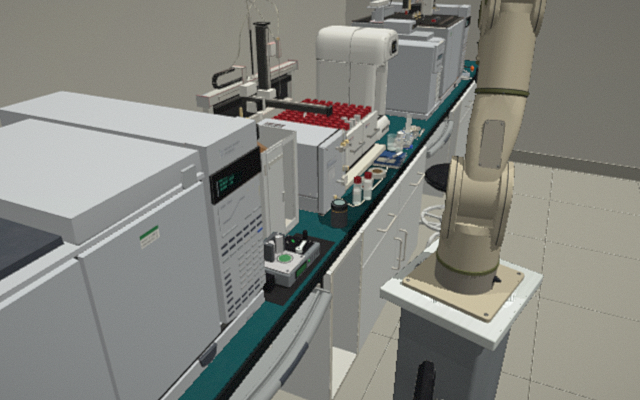

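View pics/top0.png

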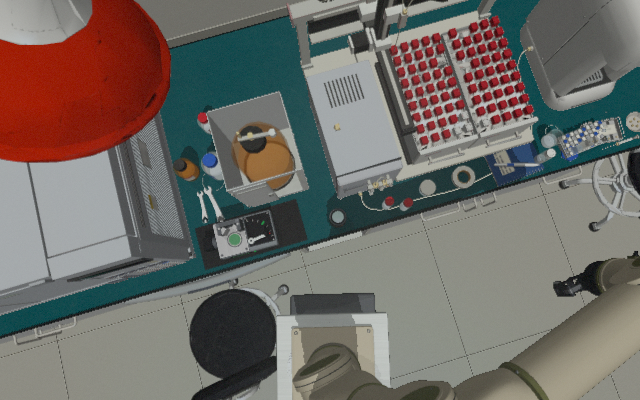

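The top view shows the checker near (240,235), its green window at (234,240) and the barrel at (337,216). I'll enlarge that area and mask the window and the barrel.

Run:
```python
from h import *
c=dict(np.load('top0.npz')); s=dict(np.load('scene0.npz'))
a=cv2.resize(c['color'][185:275,190:360],None,fx=4.6,fy=4.6,interpolation=cv2.INTER_CUBIC)[:,:,::-1]
cv2.imwrite('pics/topcrop.png',a)
b=cv2.resize(s['color'][180:300,240:390],None,fx=5,fy=5,interpolation=cv2.INTER_CUBIC)[:,:,::-1]
cv2.imwrite('pics/scenecrop.png',b)
P=pts(c)
for n,(u,v) in dict(win=(234,240),barrel=(337,216),mat=(292,215),bench=(320,205)).items(): print(n,P[v,u].round(4),c['color'][v,u])
```

```text
win [0.3662 0.2685 0.049 ] [ 85 135  96]
barrel [ 0.4234 -0.0246  0.0756] [126 144 138]
mat [0.4378 0.1072 0.0032] [36 37 39]
bench [ 0.4657  0.024  -0.0006] [27 75 78]
```

View pics/topcrop.png

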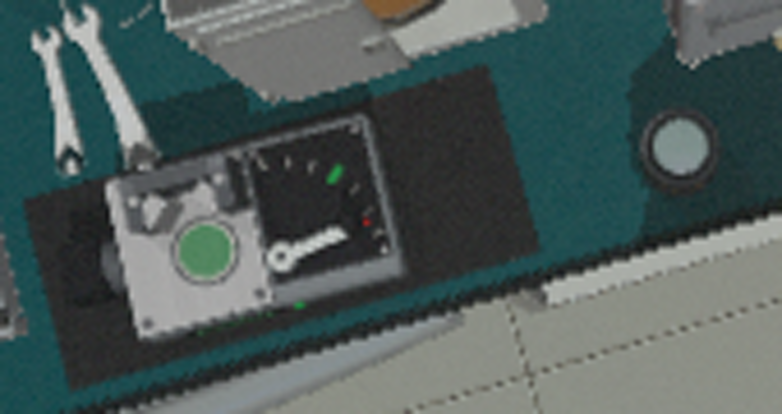

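View pics/scenecrop.png

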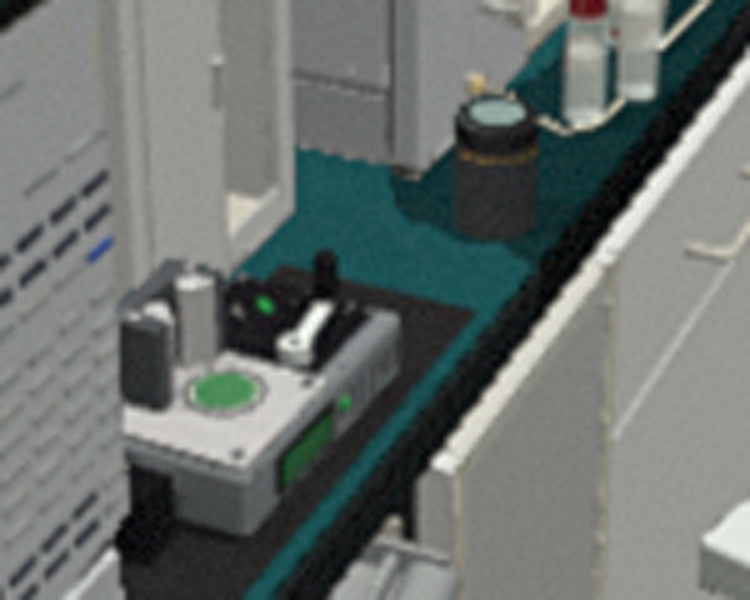

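Window at crop (205,250), pivot at (280,258), lever pointing right with the red pointer at (367,222) and the green bar at (336,174). Next I compute the frame numbers.

```bash
cat >> h.py <<'E'
def blobs(m,mina=8):
    n,l,st,ce=cv2.connectedComponentsWithStats(m.astype(np.uint8))
    return [(st[i],ce[i]) for i in range(1,n) if st[i][4]>=mina]
E
python3 - <<'E'
from h import *
from scipy.spatial.transform import Rotation as R
c=dict(np.load('top0.npz')); P=pts(c); I=c['color'].astype(int)
r,g,b=I[...,0],I[...,1],I[...,2]
roi=np.zeros(r.shape,bool); roi[195:265,200:300]=1
for s,ce in blobs(roi&(g>r+25)&(g>b+25),3): print('green',s,ce.round(1),ray(c,*ce,.050 if s[4]>40 else .046).round(4))
for s,ce in blobs(roi&(r>g+40),1): print('red',s,ce.round(1),ray(c,*ce,.05).round(4))
cx=lambda u,v:(190+(u+.5)/4.6-.5,185+(v+.5)/4.6-.5)
print('pivot',ray(c,*cx(280,258),.06).round(4))
# casing by height
for lo,hi in((.04,.054),):
    m=roi&(P[...,2]>lo)&(P[...,2]<hi); q=P[m][:,:2].astype(np.float32); print(len(q),cv2.minAreaRect(q))
m=(abs(P[...,2]-.003)<.004)&roi&(r<50)&(g<50); q=P[m][:,:2].astype(np.float32); print('mat',cv2.minAreaRect(q))
m=np.zeros_like(roi);m[200:235,322:352]=1; m&=(P[...,2]>.068)&(P[...,2]<.085); q=P[m][:,:2].astype(np.float32); print('barrel',len(q),cv2.minEnclosingCircle(q),P[m][:,2].mean())
o=get_obs(); print(R.from_quat(o['ee_rot']).as_matrix().round(3))
w=camera('wrist'); print(w['tool_from_camera'].round(3).tolist(),w['fx'],w['cx'],w['cy'])
E
```

```text
green [261 221   4   4  11] [262.5 222.4] [0.4143 0.1881 0.046 ]
green [229 234  11  11  98] [234.1 239.1] [0.3688 0.268  0.05  ]
red [269 232   2   2   3] [269.3 232.7] [0.3841 0.1681 0.05  ]
pivot [0.3623 0.2199 0.06  ]
1815 ((0.3950407803058624, 0.24321028590202332), (0.13098464906215668, 0.23903998732566833), 14.417130470275879)
mat ((0.3865623474121094, 0.2311573475599289), (0.1695052832365036, 0.29862701892852783), 5.180176734924316)
barrel 242 ((0.42224955558776855, -0.025811802595853806), 0.02472858689725399) 0.07503322326623384
[[ 0.921  0.389 -0.001]
 [ 0.389 -0.921  0.001]
 [-0.    -0.001 -1.   ]]
[[-0.0, -0.947, -0.321, 0.082], [1.0, -0.0, 0.0, -0.0], [-0.0, -0.321, 0.947, -0.132], [0.0, 0.0, 0.0, 1.0]] 308.6500145626743 319.92846291254955 205.65497543967578
```

Run:
```python
from h import *
c=dict(np.load('top0.npz')); P=pts(c)
x,y,z=P[...,0],P[...,1],P[...,2]
for yy in np.arange(-.12,.36,.04):
    m=(abs(y-yy)<.02)&(x>.3)&(x<.8)&(z<.7)
    print(round(yy,2),[(h,x[m&(z>h)].min().round(3) if (m&(z>h)).any() else None) for h in(.08,.12,.16,.2,.25,.3,.4)])
```

```text
-0.12 [(0.08, np.float64(0.468)), (0.12, np.float64(0.468)), (0.16, np.float64(0.468)), (0.2, np.float64(0.468)), (0.25, np.float64(0.483)), (0.3, np.float64(0.791)), (0.4, np.float64(0.791))]
-0.08 [(0.08, np.float64(0.487)), (0.12, np.float64(0.487)), (0.16, np.float64(0.487)), (0.2, np.float64(0.489)), (0.25, None), (0.3, None), (0.4, None)]
-0.04 [(0.08, np.float64(0.409)), (0.12, np.float64(0.479)), (0.16, np.float64(0.479)), (0.2, np.float64(0.479)), (0.25, np.float64(0.622)), (0.3, None), (0.4, None)]
0.0 [(0.08, np.float64(0.426)), (0.12, np.float64(0.517)), (0.16, np.float64(0.519)), (0.2, np.float64(0.522)), (0.25, None), (0.3, None), (0.4, None)]
0.04 [(0.08, np.float64(0.512)), (0.12, np.float64(0.512)), (0.16, np.float64(0.512)), (0.2, np.float64(0.512)), (0.25, np.float64(0.512)), (0.3, np.float64(0.515)), (0.4, None)]
0.08 [(0.08, np.float64(0.501)), (0.12, np.float64(0.501)), (0.16, np.float64(0.501)), (0.2, np.float64(0.501)), (0.25, np.float64(0.501)), (0.3, np.float64(0.502)), (0.4, None)]
0.12 [(0.08, np.float64(0.49)), (0.12, np.float64(0.49)), (0.16, np.float64(
[... 234 characters left out ...]
)), (0.3, np.float64(0.48)), (0.4, None)]
0.2 [(0.08, np.float64(0.379)), (0.12, np.float64(0.462)), (0.16, np.float64(0.462)), (0.2, np.float64(0.462)), (0.25, np.float64(0.462)), (0.3, np.float64(0.469)), (0.4, None)]
0.24 [(0.08, np.float64(0.389)), (0.12, np.float64(0.46)), (0.16, np.float64(0.46)), (0.2, np.float64(0.46)), (0.25, np.float64(0.46)), (0.3, np.float64(0.465)), (0.4, None)]
0.28 [(0.08, np.float64(0.379)), (0.12, np.float64(0.558)), (0.16, np.float64(0.558)), (0.2, np.float64(0.558)), (0.25, np.float64(0.558)), (0.3, np.float64(0.569)), (0.4, None)]
0.32 [(0.08, np.float64(0.378)), (0.12, np.float64(0.563)), (0.16, None), (0.2, None), (0.25, None), (0.3, None), (0.4, None)]
```

The rows are not in the units I measure in: shifts go in shares of 0.75 m and turns go in shares of pi rad. I convert before sending: -0.358 m is -0.4773, 0.322 m is 0.4293, -1.8 rad is -0.573.

{"method": "move_arm", "body": {"plan": [{"delta_pos": [0.04, -0.044, -0.0267], "turn": [0, 0, -0.0477], "fingers": 0}, {"delta_pos": [0.08, -0.088, -0.04], "turn": [0, 0, -0.0955], "fingers": 0}, {"delta_pos": [0.12, -0.1333, -0.0533], "turn": [0, 0, -0.1432], "fingers": 0}, {"delta_pos": [0.16, -0.1773, -0.0667], "turn": [0, 0, -0.191], "fingers": 0}, {"delta_pos": [0.2, -0.2227, -0.08], "turn": [0, 0, -0.2387], "fingers": 0}, {"delta_pos": [0.24, -0.2667, -0.08], "turn": [0, 0, -0.2865], "fingers": 0}, {"delta_pos": [0.28, -0.3107, -0.08], "turn": [0, 0, -0.3342], "fingers": 0}, {"delta_pos": [0.32, -0.356, -0.08], "turn": [0, 0, -0.382], "fingers": 0}, {"delta_pos": [0.36, -0.4, -0.08], "turn": [0, 0, -0.4297], "fingers": 0}, {"delta_pos": [0.4, -0.444, -0.08], "turn": [0, 0, -0.4775], "fingers": 0}, {"delta_pos": [0.4293, -0.4773, -0.08], "turn": [0, 0, -0.5252], "fingers": 0}, {"delta_pos": [0.4293, -0.4773, -0.08], "turn": [0, 0, -0.573], "fingers": 0}]}}

```text
clock: 1.65
position: [0.4012, -0.1181, 0.3024]
ee_rot: [0.45, 0.893, -0.0, 0.0]
ft_force: [-0.0, -0.9, 0.0]
grip_width: 0.995
grasp_force: 0.0
```

To row units: 0.275 m is 0.3667, 0.24 m is 0.32, -1.178 rad is -0.375.

{"method": "move_arm", "body": {"plan": [{"delta_pos": [0.04, 0.0347, 0], "turn": [0, 0, -0.0477], "fingers": 0}, {"delta_pos": [0.0867, 0.0667, 0.0133], "turn": [0, 0, -0.0955], "fingers": 0}, {"delta_pos": [0.1333, 0.096, 0.0267], "turn": [0, 0, -0.1432], "fingers": 0}, {"delta_pos": [0.18, 0.1227, 0.04], "turn": [0, 0, -0.191], "fingers": 0}, {"delta_pos": [0.2267, 0.1467, 0.06], "turn": [0, 0, -0.2387], "fingers": 0}, {"delta_pos": [0.2733, 0.1733, 0.08], "turn": [0, 0, -0.2865], "fingers": 0}, {"delta_pos": [0.32, 0.196, 0.1067], "turn": [0, 0, -0.3342], "fingers": 0}, {"delta_pos": [0.3667, 0.2187, 0.1333], "turn": [0, 0, -0.375], "fingers": 0}, {"delta_pos": [0.3667, 0.2187, 0.1333], "turn": [0, 0, -0.375], "fingers": 0}, {"delta_pos": [0.3667, 0.2187, 0.1333], "turn": [0, 0, -0.375], "fingers": 0}]}}

```text
clock: 2.9
position: [0.3715, 0.1978, 0.2023]
ee_rot: [-0.117, 0.993, -0.0, -0.0]
ft_force: [0.5, -0.2, -0.4]
grip_width: 1.001
grasp_force: 0.0
```

```bash
cat >> h.py <<'E'
from scipy.spatial.transform import Rotation as Rot
def wrist():
    o=get_obs(); w=camera('wrist'); T=np.eye(4); T[:3,:3]=Rot.from_quat(o['ee_rot']).as_matrix(); T[:3,3]=o['position']
    M=T@w['tool_from_camera']; w['R']=M[:3,:3].T; w['t']=-w['R']@M[:3,3]; return o,w
E
python3 - <<'E'
from h import *
o,w=wrist(); print(o['position'],o['joint_pos'].round(2),o['clock']); save(w,'w1.png'); np.savez('w1.npz',**w)
E
```

```text
[0.37147296 0.19777763 0.20233662] [ 0.36 -0.08 -0.9   1.98 -0.06  1.21  1.29] 2.9
```

View pics/w1.png

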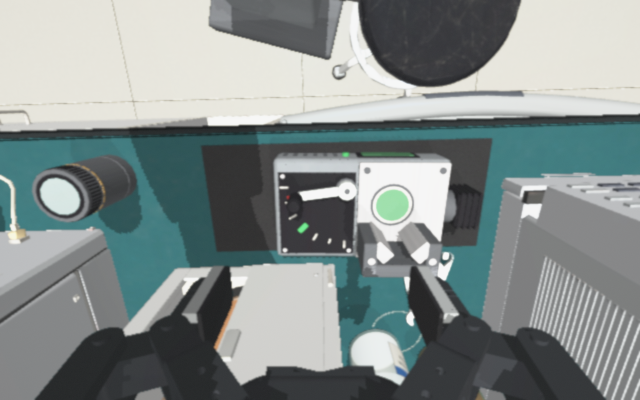

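The wrist view shows the window at (392,204), the pivot at (347,190), the lever pointing left to the knob at about (290,205), the green bar at (303,228) and the ticks below it. I'll compute the yaw from the casing's screws and edges and from the window.

Run:
```python
from h import *
w=dict(np.load('w1.npz')); I=w['color'].astype(int); P=pts(w)
r,g,b=I[...,0],I[...,1],I[...,2]
roi=np.zeros(r.shape,bool); roi[150:262,270:455]=1
seat=None
for s,ce in blobs(roi&(g>r+25)&(g>b+25),8):
    p=ray(w,*ce,.050 if s[4]>200 else .045); print('green',s,ce.round(1),p.round(4))
    if s[4]>200: seat=p
    elif ce[1]>210: bar=p
for s,ce in blobs(roi&(r>g+40),1): print('red',s,ce.round(1),ray(w,*ce,.05).round(4))
# stage light-gray plate
stage=roi&(I.min(2)>185); stage[:,:358]=0; 
cs,_=cv2.findContours(stage.astype(np.uint8),cv2.RETR_EXTERNAL,cv2.CHAIN_APPROX_NONE); k=max(cs,key=cv2.contourArea)[:,0]
for nm,sel in(('front',(k[:,1]<170)&(k[:,0]>370)&(k[:,0]<440)),('right',(k[:,0]>440)&(k[:,1]>165)&(k[:,1]<220)),('left',(k[:,0]<365)&(k[:,1]>165)&(k[:,1]<220))):
    q=np.array([ray(w,u,v,.05)[:2] for u,v in k[sel]],np.float32)
    if len(q)>5: vx,vy,x0,y0=cv2.fitLine(q,cv2.DIST_HUBER,0,.01,.01).ravel(); print(nm,len(q),np.degrees(np.arctan2(vy,vx)).round(2),x0,y0)
piv=ray(w,347,190,.056); print('piv',piv.round(4))
d=piv-seat; print('yaw piv',np.degrees(np.arctan2(d[1],d[0])-np.arctan2(-45,-16)))
knob=blobs(roi&(I.max(2)<18),10)
for s,ce in knob: print('blk',s,ce.round(1))
print(I[188:216:4,280:304:3].max(2)); print(P[188:216:4,280:304:3,2].round(3))
print('window depth z',P[204,392],'stage',P[175,400])
```

```text
green [342 152   8   5  36] [345.3 153.9] [0.3308 0.2127 0.045 ]
green [362 153  51   3 128] [385.9 153.9] [0.3219 0.2496 0.045 ]
green [376 190  33  31 798] [392.1 204.7] [0.3672 0.2691 0.05  ]
green [297 222  12  12  81] [302.7 227.7] [0.4132 0.1899 0.045 ]
red [286 196   4   3  10] [287.5 196.8] [0.383  0.1686 0.05  ]
front 69 -76.53 0.32637882 0.2600106
right 54 13.6 0.3435121 0.31617203
left 54 15.73 0.36975342 0.23539245
piv [0.3616 0.2217 0.056 ]
yaw piv 12.799536804238596
[[186 200 184  69  54  54  54  54]
 [ 61  59  57  54  51  46 122 233]
 [ 65  59 103  93  40  41  40 163]
 [ 71  59  59  45  49  50  44  50]
 [ 72  59  78  54  60  61  53  43]
 [ 78  60  55  57  60  61  57  43]
 [ 87  60  61  49  51  52  45  49]]
[[0.047 0.047 0.048 0.046 0.047 0.047 0.047 0.046]
 [0.046 0.044 0.047 0.047 0.046 0.064 0.056 0.055]
 [0.047 0.046 0.047 0.072 0.076 0.075 0.074 0.065]
 [0.046 0.047 0.047 0.083 0.084 0.083 0.08  0.073]
 [0.047 0.046 0.083 0.085 0.086 0.086 0.085 0.081]
 [0.046 0.046 0.046 0.086 0.086 0.086 0.085 0.047]
 [0.047 0.047 0.046 0.046 0.086 0.084 0.046 0.046]]
window depth z [0.36631891 0.26850326 0.05089092] stage [0.33731734 0.26732177 0.04997322]
```

```bash
cat >> h.py <<'E'
YAW=np.radians(13.6); SEAT=np.array([.367,.269]); C=np.array([[np.cos(YAW),-np.sin(YAW)],[np.sin(YAW),np.cos(YAW)]])
PIV=SEAT+C@[-.016,-.045]
def knobang(w):
    P=pts(w); x,y,z=P[...,0],P[...,1],P[...,2]
    m=(z>.0815)&(z<.09)&(np.hypot(x-PIV[0],y-PIV[1])<.062)&(((P[...,:2]-SEAT)@C)[...,1]<-.045)
    q=P[m][:,:2].astype(np.float32); (cx,cy),rad=cv2.minEnclosingCircle(q); k=q.mean(0)
    d=(k-PIV)@C; return k,(cx,cy,rad),len(q),np.linalg.norm(d),np.degrees(np.arctan2(d[0],-d[1]))
E
python3 - <<'E'
from h import *
w=dict(np.load('w1.npz')); print(knobang(w))
b=np.array([.4132,.1899]); d=(b-PIV)@C; print('bar ang',np.degrees(np.arctan2(d[0],-d[1])),np.hypot(*d))
o=get_obs(); M=Rot.from_quat(o['ee_rot']).as_matrix(); print(np.degrees(np.arctan2(M[1,0],M[0,0])))
for a in (5,10,15,25,35,45): 
  t=np.radians(a);print(a,(PIV+C@(.048*np.array([np.sin(t),-np.cos(t)]))).round(4))
E
```

```text
(array([0.37812376, 0.17604057], dtype=float32), (0.38250732421875, 0.17723146080970764, 0.0047202627174556255), 178, np.float64(0.04822365251592573), np.float64(5.895406023484438))
bar ang 44.70303408467939 0.06014061986021435
-166.57502340236258
5 [0.3773 0.176 ]
10 [0.3812 0.1775]
15 [0.385  0.1794]
25 [0.392 0.184]
35 [0.398  0.1898]
45 [0.403  0.1965]
```

To row units: 0.13 m is 0.1733, 0.125 m is 0.1667.

{"method": "move_arm", "body": {"plan": [{"delta_pos": [-0.0013, -0.0307, 0.04], "turn": [0, 0, 0], "fingers": 0.45}, {"delta_pos": [-0.0013, -0.0307, 0.08], "turn": [0, 0, 0], "fingers": 0.45}, {"delta_pos": [-0.0013, -0.0307, 0.1133], "turn": [0, 0, 0], "fingers": 0.45}, {"delta_pos": [-0.0013, -0.0307, 0.1333], "turn": [0, 0, 0], "fingers": 0.45}, {"delta_pos": [-0.0013, -0.0307, 0.1533], "turn": [0, 0, 0], "fingers": 0.45}, {"delta_pos": [-0.0013, -0.0307, 0.1667], "turn": [0, 0, 0], "fingers": 0.45}, {"delta_pos": [-0.0013, -0.0307, 0.1733], "turn": [0, 0, 0], "fingers": 0.45}, {"delta_pos": [-0.0013, -0.0307, 0.1733], "turn": [0, 0, 0], "fingers": 0.45}], "force": 30}}

```text
clock: 3.95
position: [0.3777, 0.1762, 0.0723]
ee_rot: [-0.118, 0.993, 0.0, -0.0]
ft_force: [-0.1, 0.0, 0.8]
grip_width: 0.552
grasp_force: 0.0
```

Run:
```python
from h import *
o,w=wrist(); print(o['position'],o['ft_force'].round(2),o['grip_width']); save(w,'w2.png'); print(knobang(w))
```

```text
[0.37773932 0.17616093 0.0722689 ] [-0.09  0.02  0.85] 0.5522901420242151
(array([0.3722216 , 0.18675457], dtype=float32), (0.371817409992218, 0.19046108424663544, 0.02251792512834072), 1025, np.float64(0.03620879716252072), np.float64(2.7477604072933723))
```

View pics/w2.png

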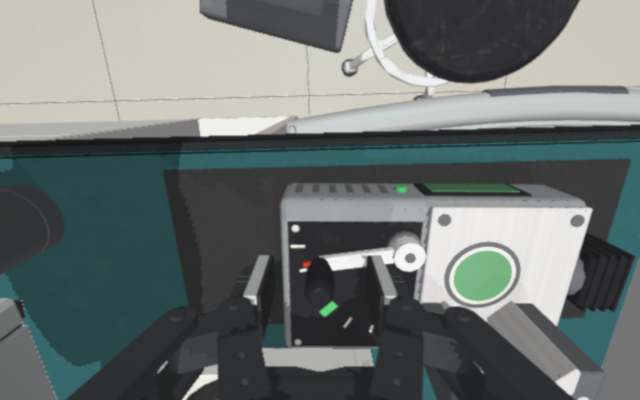

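The knob at (319,280) sits centred between the fingers, clear of the arm. Now I grip it and follow the arc.

{"method": "move_arm", "body": {"plan": [{"delta_pos": [0, 0, 0], "turn": [0, 0, 0], "fingers": 1}, {"delta_pos": [0, 0, 0], "turn": [0, 0, 0], "fingers": 1}, {"delta_pos": [0, 0, 0], "turn": [0, 0, 0], "fingers": 1}, {"delta_pos": [0, 0, 0], "turn": [0, 0, 0], "fingers": 1}, {"delta_pos": [0, 0, 0], "turn": [0, 0, 0], "fingers": 1}], "force": 30}}

```text
clock: 4.62
position: [0.378, 0.1759, 0.0726]
ee_rot: [-0.118, 0.993, -0.0, 0.0]
ft_force: [-0.2, -2.0, 6.1]
grip_width: 0.153
grasp_force: 29.5
```

To row units: -0.029 m is -0.0387, -0.0258 m is -0.0344.

{"method": "move_arm", "body": {"plan": [{"delta_pos": [-0.0047, 0.0007, 0], "turn": [0, 0, 0], "fingers": 1}, {"delta_pos": [-0.01, 0.0019, 0], "turn": [0, 0, 0], "fingers": 1}, {"delta_pos": [-0.0153, 0.0035, 0], "turn": [0, 0, 0], "fingers": 1}, {"delta_pos": [-0.0204, 0.0056, 0], "turn": [0, 0, 0], "fingers": 1}, {"delta_pos": [-0.0253, 0.0083, 0], "turn": [0, 0, 0], "fingers": 1}, {"delta_pos": [-0.03, 0.0112, 0], "turn": [0, 0, 0], "fingers": 1}, {"delta_pos": [-0.0344, 0.0147, 0], "turn": [0, 0, 0], "fingers": 1}, {"delta_pos": [-0.0387, 0.0184, 0], "turn": [0, 0, 0], "fingers": 1}, {"delta_pos": [-0.0387, 0.0184, 0], "turn": [0, 0, 0], "fingers": 1}, {"delta_pos": [-0.0387, 0.0184, 0], "turn": [0, 0, 0], "fingers": 1}]}}

```text
clock: 5.88
position: [0.4039, 0.1947, 0.0725]
ee_rot: [-0.117, 0.993, -0.001, 0.001]
ft_force: [4.2, -7.2, 4.3]
grip_width: 0.144
grasp_force: 29.2
```

Run:
```python
from h import *
o,w=wrist(); print(o['position'],o['ft_force'].round(2),o['grip_width']); save(w,'w3.png')
c=camera('top'); np.savez('top3.npz',**c); d=(o['position'][:2]-PIV)@C; print(np.degrees(np.arctan2(d[0],-d[1])),np.hypot(*d))
```

```text
[0.40387462 0.19471201 0.07248113] [ 4.18 -7.16  4.28] 0.14443314381890263
43.77402788247516 0.04968440012362527
```

To row units: -0.13 m is -0.1733, -0.1 m is -0.1333.

{"method": "move_arm", "body": {"plan": [{"delta_pos": [0, 0, 0], "turn": [0, 0, 0], "fingers": 0.6}, {"delta_pos": [0, 0, 0], "turn": [0, 0, 0], "fingers": 0.6}, {"delta_pos": [0, 0, 0], "turn": [0, 0, 0], "fingers": 0.6}, {"delta_pos": [0, 0, -0.0267], "turn": [0, 0, 0], "fingers": 0.6}, {"delta_pos": [0, 0, -0.0667], "turn": [0, 0, 0], "fingers": 0.6}, {"delta_pos": [0.0267, 0, -0.1333], "turn": [0, 0, 0], "fingers": 0.3}, {"delta_pos": [0.04, 0, -0.1733], "turn": [0, 0, 0], "fingers": 0}, {"delta_pos": [0.04, 0, -0.1733], "turn": [0, 0, 0], "fingers": 0}, {"delta_pos": [0.04, 0, -0.1733], "turn": [0, 0, 0], "fingers": 0}]}}

```text
clock: 7.1
position: [0.3734, 0.1891, 0.2016]
ee_rot: [-0.118, 0.993, -0.0, -0.0]
ft_force: [-0.2, 0.1, -0.8]
grip_width: 0.999
grasp_force: 0.0
```

Run:
```python
from h import *
o,w=wrist(); print(o['position'],o['ft_force'].round(2),o['grip_width']); np.savez('w4.npz',**w)
print(knobang(w))
t=camera('top'); print(knobang(t))
I=w['color'].astype(int); r,g,b=I[...,0],I[...,1],I[...,2]
for s,ce in blobs((r>g+40)&(r>b+40),3)+blobs((g>r+25)&(g>b+25),15): 
    p=ray(w,*ce,.05); d=(p[:2]-PIV)@C; 
    if np.hypot(*d)<.075: print(s,ce.round(1),p.round(4),np.degrees(np.arctan2(d[0],-d[1])).round(1),np.hypot(*d).round(3))
cx,cy,_=(np.r_[w['R']@np.r_[PIV,.05]+w['t']]); 
q=w['R']@np.r_[PIV,.05]+w['t']; u,v=int(q[0]/q[2]*w['fx']+w['cx']),int(q[1]/q[2]*w['fy']+w['cy'])
cv2.imwrite('pics/w4c.png',cv2.resize(w['color'][v-50:v+90,u-110:u+90,::-1],None,fx=4,fy=4,interpolation=cv2.INTER_CUBIC)); print(u,v)
```

```text
[0.37341044 0.18910084 0.20164534] [-0.2   0.12 -0.8 ] 0.9993762301272289
(array([0.40019518, 0.19352493], dtype=float32), (0.4008318781852722, 0.19363927841186523, 0.0069259279407560825), 168, np.float64(0.04731971363836834), np.float64(40.159081594110646))
(array([nan, nan], dtype=float32), (0.0, 0.0, 0.0), 0, np.float64(nan), np.float64(nan))
[351 152   8   6  38] [354.5 154.2] [0.3302 0.2116 0.05  ] -86.3 0.033
[372 153  51   4 157] [396.8 154.2] [0.3211 0.2494 0.05  ] -137.9 0.05
[385 190  33  31 801] [401.4 205.1] [0.3671 0.2691 0.05  ] 160.3 0.048
[306 226   6   8  38] [308.9 229.6] [0.4133 0.1875 0.05  ] 42.9 0.062
355 189h.py:23: RuntimeWarning: Mean of empty slice.
  q=P[m][:,:2].astype(np.float32); (cx,cy),rad=cv2.minEnclosingCircle(q); k=q.mean(0)
  ret = um.true_divide(
```

View pics/w4c.png

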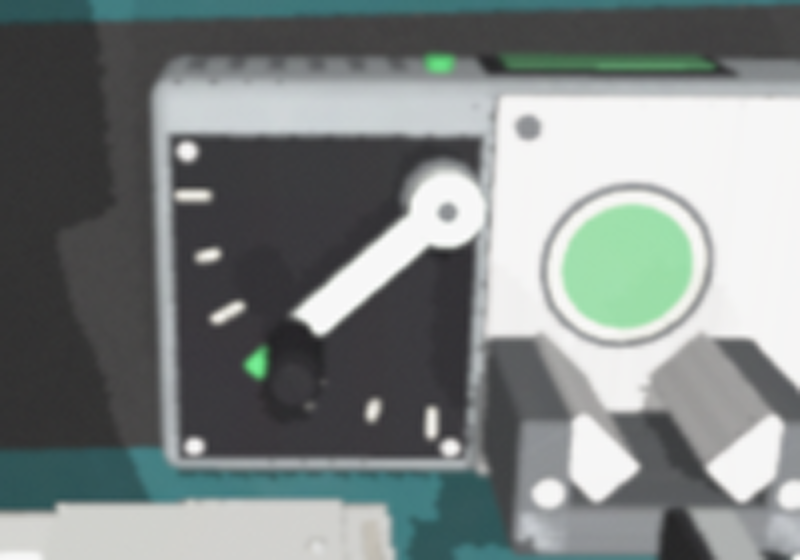

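Run:
```python
from h import *
for f in('w1.npz','w4.npz'):
    w=dict(np.load(f)); I=w['color']; P=pts(w)
    loc=np.array([[ray(w,u,v,.056)[:2] for u in range(260,370)] for v in range(170,260)])
    d=(loc-PIV)@C; rr=np.hypot(d[...,0],d[...,1]); an=np.degrees(np.arctan2(d[...,0],-d[...,1]))
    m=(rr>.014)&(rr<.036)&(I[170:260,260:370].min(2)>150)&(an>-20)&(an<80)
    q=d[m].astype(np.float32); vx,vy,x0,y0=cv2.fitLine(q,cv2.DIST_L2,0,.01,.01).ravel()
    a=np.degrees(np.arctan2(vx,-vy)); print(f,m.sum(),'arm ang',a if abs(a)<90 else a-180*np.sign(a),'mean dir',np.degrees(np.arctan2(x0,-y0)),'offset from PIV mm',1e3*(x0*vy-y0*vx))
    print(knobang(w)[-1])
```

```text
w1.npz 231 arm ang 9.152553 mean dir 6.2173514 offset from PIV mm 1.2719606
5.895406023484438
w4.npz 222 arm ang 42.26848 mean dir 40.711388 offset from PIV mm 0.6707143
40.159081594110646
```

Run:
```python
from h import *
L=[]
for f in('w1.npz','w4.npz'):
    w=dict(np.load(f)); I=w['color']
    loc=np.array([[ray(w,u,v,.056)[:2] for u in range(260,370)] for v in range(170,260)])
    d=(loc-PIV)@C; rr=np.hypot(d[...,0],d[...,1]); an=np.degrees(np.arctan2(d[...,0],-d[...,1]))
    m=(rr>.014)&(rr<.036)&(I[170:260,260:370].min(2)>150)&(an>-20)&(an<80)
    vx,vy,x0,y0=cv2.fitLine(d[m].astype(np.float32),cv2.DIST_L2,0,.01,.01).ravel(); L.append((vx,vy,x0,y0))
A=np.array([[-l[1],l[0]] for l in L]); b=[-l[1]*l[2]+l[0]*l[3] for l in L]; c=np.linalg.solve(A,b); print('pivot offset mm (checker)',c*1e3)
w=dict(np.load('w1.npz')); I=w['color'].astype(int)
# ticks & bar in w1 at plate height
for h in(.045,.047):
  out=[]
  loc=np.array([[ray(w,u,v,h)[:2] for u in range(260,370)] for v in range(170,260)]); d=(loc-PIV)@C-c
  rr=np.hypot(d[...,0],d[...,1]); J=I[170:260,260:370]; m=(rr>.052)&(rr<.068)&(J.max(2)>110)
  for s,ce in blobs(m,6):
    u,v=ce; p=(ray(w,u+260,v+170,h)[:2]-PIV)@C-c; out.append((np.degrees(np.arctan2(p[0],-p[1])).round(1),(np.hypot(*p)*1e3).round(1),s[4]))
  print(h,out)
w=dict(np.load('w4.npz')); 
k=knobang(w)[0]; d=(k-PIV)@C-c; print('knob',np.degrees(np.arctan2(d[0],-d[1])),np.hypot(*d))
```

```text
pivot offset mm (checker) [-1.3706639   0.51081747]
0.045 [(np.float64(-6.3), np.float64(62.3), np.int32(156)), (np.float64(10.9), np.float64(58.5), np.int32(6)), (np.float64(30.6), np.float64(62.4), np.int32(23)), (np.float64(45.1), np.float64(61.4), np.int32(72)), (np.float64(59.7), np.float64(61.9), np.int32(32)), (np.float64(99.5), np.float64(59.5), np.int32(48)), (np.float64(74.3), np.float64(60.3), np.int32(21)), (np.float64(88.7), np.float64(62.1), np.int32(32)), (np.float64(109.7), np.float64(66.4), np.int32(16)), (np.float64(92.9), np.float64(67.3), np.int32(8))]
0.047 [(np.float64(-5.8), np.float64(62.5), np.int32(173)), (np.float64(10.4), np.float64(58.2), np.int32(6)), (np.float64(30.1), np.float64(61.8), np.int32(23)), (np.float64(44.6), np.float64(60.8), np.int32(72)), (np.float64(59.3), np.float64(61.1), np.int32(32)), (np.float64(99.2), np.float64(59.7), np.int32(47)), (np.float64(74.0), np.float64(59.4), np.int32(21)), (np.float64(88.6), np.float64(61.1), np.int32(32)), (np.float64(109.6), np.float64(65.9), np.int32(22)), (np.float64(92.9), np.float64(66.7), np.int32(12))]
knob 41.00571780791433 0.04859937267508773
```

The arm points at about 42° against the green bar at 45°, so I'll regrip and nudge it about 3° further.

{"method": "move_arm", "body": {"plan": [{"delta_pos": [-0.0267, 0, 0.04], "turn": [0, 0, 0], "fingers": 0.6}, {"delta_pos": [-0.0373, 0, 0.08], "turn": [0, 0, 0], "fingers": 0.6}, {"delta_pos": [-0.0373, 0, 0.12], "turn": [0, 0, 0], "fingers": 0.6}, {"delta_pos": [-0.0373, 0, 0.1533], "turn": [0, 0, 0], "fingers": 0.6}, {"delta_pos": [-0.0373, 0, 0.1733], "turn": [0, 0, 0], "fingers": 0.6}, {"delta_pos": [-0.0373, 0, 0.1733], "turn": [0, 0, 0], "fingers": 1}, {"delta_pos": [-0.0373, 0, 0.1733], "turn": [0, 0, 0], "fingers": 1}, {"delta_pos": [-0.0373, 0, 0.1733], "turn": [0, 0, 0], "fingers": 1}, {"delta_pos": [-0.0373, 0, 0.1733], "turn": [0, 0, 0], "fingers": 1}, {"delta_pos": [-0.0393, 0.0013, 0.1733], "turn": [0, 0, 0], "fingers": 1}, {"delta_pos": [-0.0413, 0.0027, 0.1733], "turn": [0, 0, 0], "fingers": 1}, {"delta_pos": [-0.0413, 0.0027, 0.1733], "turn": [0, 0, 0], "fingers": 1}], "force": 40}}

```text
clock: 8.7
position: [0.4023, 0.1969, 0.0718]
ee_rot: [-0.117, 0.993, -0.001, -0.001]
ft_force: [-0.3, -4.7, -11.8]
grip_width: 0.139
grasp_force: 39.5
```

To row units: -0.13 m is -0.1733, -0.1 m is -0.1333.

{"method": "move_arm", "body": {"plan": [{"delta_pos": [0, 0, 0], "turn": [0, 0, 0], "fingers": 0.6}, {"delta_pos": [0, 0, 0], "turn": [0, 0, 0], "fingers": 0.6}, {"delta_pos": [0, 0, 0], "turn": [0, 0, 0], "fingers": 0.6}, {"delta_pos": [0, 0, -0.0267], "turn": [0, 0, 0], "fingers": 0.6}, {"delta_pos": [0, 0, -0.0667], "turn": [0, 0, 0], "fingers": 0.6}, {"delta_pos": [0.0267, 0, -0.1333], "turn": [0, 0, 0], "fingers": 0.3}, {"delta_pos": [0.04, 0, -0.1733], "turn": [0, 0, 0], "fingers": 0}, {"delta_pos": [0.04, 0, -0.1733], "turn": [0, 0, 0], "fingers": 0}, {"delta_pos": [0.04, 0, -0.1733], "turn": [0, 0, 0], "fingers": 0}]}}

```text
clock: 9.82
position: [0.374, 0.1913, 0.2018]
ee_rot: [-0.118, 0.993, -0.0, 0.0]
ft_force: [-0.3, 0.9, -0.3]
grip_width: 1.004
grasp_force: 0.0
```

```bash
cat > arm.py <<'E'
from h import *
o,w=wrist(); print(o['position'],o['clock']); I=w['color']; c=np.array([-.00137,.0005])
H,W=I.shape[:2]; us=range(250,390); vs=range(160,270)
loc=np.array([[ray(w,u,v,.056)[:2] for u in us] for v in vs])
d=(loc-PIV)@C-c; rr=np.hypot(d[...,0],d[...,1]); an=np.degrees(np.arctan2(d[...,0],-d[...,1]))
m=(rr>.014)&(rr<.036)&(I[160:270,250:390].min(2)>150)&(an>-20)&(an<80)
vx,vy,x0,y0=cv2.fitLine(d[m].astype(np.float32),cv2.DIST_L2,0,.01,.01).ravel()
a=np.degrees(np.arctan2(vx,-vy)); print(m.sum(),'line',a if abs(a)<90 else a-180*np.sign(a),'mean dir',np.degrees(np.arctan2(x0,-y0)))
k=knobang(w)[0]; e=(k-PIV)@C-c; print('knob',np.degrees(np.arctan2(e[0],-e[1])),np.hypot(*e))
E
python3 arm.py
```

```text
[0.37403278 0.19131749 0.20184579] 9.825
224 line 46.378418 mean dir 46.22844
knob 44.92116047156108 0.04845418791790425
```

The lever reads 45–46° and is released. Now to the barrel.

{"method": "move_arm", "body": {"plan": [{"delta_pos": [-0.0093, -0.06, 0], "turn": [0, 0, 0], "fingers": 0}, {"delta_pos": [-0.004, -0.12, 0], "turn": [0, 0, 0], "fingers": 0}, {"delta_pos": [0.004, -0.18, 0], "turn": [0, 0, 0], "fingers": 0}, {"delta_pos": [0.0133, -0.24, 0], "turn": [0, 0, 0], "fingers": 0}, {"delta_pos": [0.0207, -0.2933, 0], "turn": [0, 0, 0], "fingers": 0}, {"delta_pos": [0.0207, -0.2933, 0], "turn": [0, 0, 0], "fingers": 0}, {"delta_pos": [0.0207, -0.2933, 0], "turn": [0, 0, 0], "fingers": 0}]}}

```text
clock: 10.75
position: [0.4102, -0.0253, 0.2014]
ee_rot: [-0.118, 0.993, 0.001, -0.001]
ft_force: [-0.1, 0.3, 0.1]
grip_width: 1.003
grasp_force: 0.0
```

Run:
```python
from h import *
o,w=wrist(); print(o['position'],o['joint_pos'].round(2),o['ft_force'].round(2)); save(w,'w5.png'); P=pts(w); x,y,z=P[...,0],P[...,1],P[...,2]
m=(np.hypot(x-.422,y+.026)<.04)&(z>.069)&(z<.08); q=P[m]; print(len(q),q[:,2].mean(),q.mean(0),cv2.minEnclosingCircle(q[:,:2].astype(np.float32)))
I=w['color'].astype(int); g=(abs(z-.075)<.01)&(I.min(2)>90)&(np.hypot(x-.422,y+.026)<.035)
for s,ce in blobs(g,50): print(s,ce,ray(w,*ce,.075))
e=(x>.44)&(abs(y+.026)<.06)&(z>.1)&(z<.35); print('equip',x[e].min() if e.any() else None)
```

```text
[ 0.41020837 -0.0252803   0.20144107] [ 0.66 -0.1  -0.66  2.01 -0.06  1.21  1.83] [-0.14  0.28  0.06]
2330 0.07580192232439507 [ 0.41883526 -0.02550338  0.07580192] ((0.4203275442123413, -0.025157688185572624), 0.02513023093342781)
[291 186  51  51 444] [310.99774775 206.92342342] [ 0.41754954 -0.03124892  0.075     ]
[ 298  194   39   37 1119] [317.33154602 211.77569258] [ 0.42067971 -0.02473303  0.075     ]
equip 0.4789615098061225
```

View pics/w5.png

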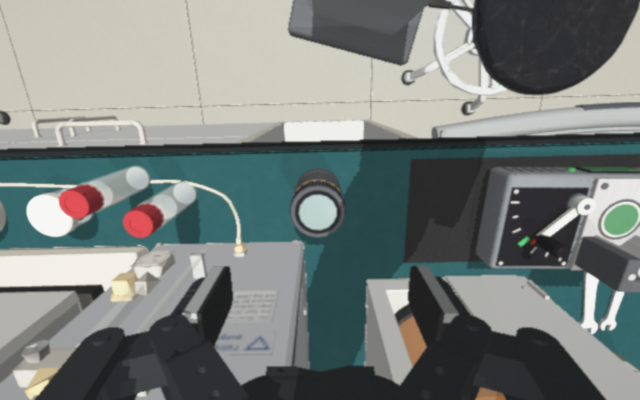

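The barrel's glass is centred at (318,212), clear all round. I'll descend and grip.

To row units: 0.165 m is 0.22, 0.04 m is 0.0533.

{"method": "move_arm", "body": {"plan": [{"delta_pos": [-0.0133, -0.0027, 0.0533], "turn": [0, 0, 0], "fingers": 0}, {"delta_pos": [-0.0133, -0.0027, 0.1067], "turn": [0, 0, 0], "fingers": 0}, {"delta_pos": [-0.0133, -0.0027, 0.16], "turn": [0, 0, 0], "fingers": 0}, {"delta_pos": [-0.0133, -0.0027, 0.2], "turn": [0, 0, 0], "fingers": 0}, {"delta_pos": [-0.0133, -0.0027, 0.22], "turn": [0, 0, 0], "fingers": 0}, {"delta_pos": [-0.0133, -0.0027, 0.22], "turn": [0, 0, 0], "fingers": 0}, {"delta_pos": [-0.0133, -0.0027, 0.22], "turn": [0, 0, 0], "fingers": 1}, {"delta_pos": [-0.0133, -0.0027, 0.22], "turn": [0, 0, 0], "fingers": 1}, {"delta_pos": [-0.0133, -0.0027, 0.22], "turn": [0, 0, 0], "fingers": 1}, {"delta_pos": [-0.0133, -0.0027, 0.22], "turn": [0, 0, 0], "fingers": 1}, {"delta_pos": [-0.0133, -0.0027, 0.22], "turn": [0, 0, 0], "fingers": 1}], "force": 50}}

```text
clock: 12.18
position: [0.4214, -0.0257, 0.0384]
ee_rot: [-0.118, 0.993, -0.0, 0.001]
ft_force: [-1.3, 0.2, 7.1]
grip_width: 0.574
grasp_force: 50.5
```

Run:
```python
from h import *
o,w=wrist(); print(o['position'],o['ft_force'].round(2),o['grip_width'],o['grasp_force']); P=pts(w); x,y,z=P[...,0],P[...,1],P[...,2]
I=w['color'].astype(int); g=(abs(z-.075)<.006)&(I.min(2)>90)&(np.hypot(x-.421,y+.025)<.025)
for s,ce in blobs(g,50): print(s,ce,ray(w,*ce,.075))
```

```text
[ 0.42143799 -0.02572012  0.03842687] [-1.3   0.16  7.09] 0.5739234095498937 50.52969038486481
[ 275  294   90   74 5172] [319.92652746 330.79098995] [ 0.42097553 -0.0255171   0.075     ]
[259 341  24  25 157] [269.79617834 354.5477707 ] [ 0.43666511 -0.04193099  0.075     ]
[359 353  14  11  65] [366.26153846 358.18461538] [ 0.42953202 -0.0047252   0.075     ]
```

To row units: 0.299 m is 0.3987, 0.12 m is 0.16.

{"method": "move_arm", "body": {"plan": [{"delta_pos": [0, 0, -0.04], "turn": [0, 0, 0], "fingers": 1}, {"delta_pos": [0, 0, -0.0933], "turn": [0, 0, 0], "fingers": 1}, {"delta_pos": [0, 0, -0.1467], "turn": [0, 0, 0], "fingers": 1}, {"delta_pos": [-0.0013, 0.04, -0.18], "turn": [0, 0, 0], "fingers": 1}, {"delta_pos": [-0.004, 0.1, -0.18], "turn": [0, 0, 0], "fingers": 1}, {"delta_pos": [-0.0053, 0.16, -0.18], "turn": [0, 0, 0], "fingers": 1}, {"delta_pos": [-0.0067, 0.22, -0.18], "turn": [0, 0, 0], "fingers": 1}, {"delta_pos": [-0.0067, 0.28, -0.18], "turn": [0, 0, 0], "fingers": 1}, {"delta_pos": [-0.008, 0.3333, -0.18], "turn": [0, 0, 0], "fingers": 1}, {"delta_pos": [-0.0093, 0.38, -0.18], "turn": [0, 0, 0], "fingers": 1}, {"delta_pos": [-0.01, 0.3987, -0.18], "turn": [0, 0, 0], "fingers": 1}, {"delta_pos": [-0.01, 0.3987, -0.18], "turn": [0, 0, 0], "fingers": 1}]}}

```text
clock: 13.72
position: [0.3575, 0.2675, 0.1725]
ee_rot: [-0.119, 0.993, 0.0, 0.0]
ft_force: [-0.6, -0.6, -1.3]
grip_width: 0.57
grasp_force: 52.6
```

Run:
```python
from h import *
o,w=wrist(); print(o['position'],o['ft_force'].round(2),o['grip_width']); save(w,'w6.png'); M=Rot.from_quat(o['ee_rot']).as_matrix()
e=SEAT-o['position'][:2]; print('seat rel TCP, tool axes', (M.T@np.r_[e,0]).round(4)); print(np.degrees(np.arctan2(M[1,0],M[0,0])),M[2].round(4))
P=pts(w); z=P[...,2]; h=z[300:350,300:340]; print('top z',np.median(h))
I=w['color'].astype(int); g=(abs(z-np.median(h))<.006)&(I.min(2)>90)
for s,ce in blobs(g,1000): p=ray(w,*ce,np.median(h)); print(s,ce,p, (M.T@(p-o['position'])).round(4))
```

```text
[0.35745144 0.26754602 0.17245649] [-0.65 -0.55 -1.29] 0.5702137319044625
seat rel TCP, tool axes [-0.0096 -0.0008  0.    ]
-166.34514125893432 [-0.e+00  2.e-04 -1.e+00]
top z 0.21072146436053046
[ 259  273  122   51 1648] [320.0151699  292.24757282] [0.33933601 0.26345124 0.21072146] [ 0.0186  0.0003 -0.0383]
[ 275  294   90   74 5173] [319.84051807 330.61705007] [0.35556392 0.2673247  0.21072146] [ 0.0019  0.0002 -0.0383]
[ 608  331   32   69 1044] [628.89463602 377.27490421] [0.34865452 0.39163324 0.21072146] [-0.0207  0.1227 -0.0382]
```

To row units: 0.083 m is 0.1107, 0.08 m is 0.1067.

{"method": "move_arm", "body": {"plan": [{"delta_pos": [0.0013, -0.0013, 0.04], "turn": [0, 0, 0], "fingers": 1}, {"delta_pos": [0.0013, -0.0013, 0.0733], "turn": [0, 0, 0], "fingers": 1}, {"delta_pos": [0.0013, -0.0013, 0.096], "turn": [0, 0, 0], "fingers": 1}, {"delta_pos": [0.0013, -0.0013, 0.1067], "turn": [0, 0, 0], "fingers": 1}, {"delta_pos": [0.0013, -0.0013, 0.1107], "turn": [0, 0, 0], "fingers": 1}, {"delta_pos": [0.0013, -0.0013, 0.1107], "turn": [0, 0, 0], "fingers": 1}]}}

```text
clock: 14.52
position: [0.3576, 0.2655, 0.0897]
ee_rot: [-0.118, 0.993, -0.0, 0.0]
ft_force: [-0.0, 0.5, -2.0]
grip_width: 0.571
grasp_force: 52.6
```

To row units: 0.002 m is 0.0027, 0.001 m is 0.0013.

{"method": "move_arm", "body": {"plan": [{"delta_pos": [0, 0, 0.0013], "turn": [0, 0, 0], "fingers": 1}, {"delta_pos": [0, 0, 0.0027], "turn": [0, 0, 0], "fingers": 1}, {"delta_pos": [0, 0, 0.0027], "turn": [0, 0, 0], "fingers": 1}]}}

```text
clock: 14.9
position: [0.3577, 0.2658, 0.0885]
ee_rot: [-0.118, 0.993, -0.0, 0.0]
ft_force: [-5.6, -4.9, 15.4]
grip_width: 0.575
grasp_force: 54.4
```

To row units: -0.001 m is -0.0013.

{"method": "move_arm", "body": {"plan": [{"delta_pos": [0, 0, -0.0013], "turn": [0, 0, 0], "fingers": 1}, {"delta_pos": [0, 0, -0.0013], "turn": [0, 0, 0], "fingers": 1}, {"delta_pos": [0, 0, -0.0013], "turn": [0, 0, 0], "fingers": 1}]}}

```text
clock: 15.28
position: [0.3574, 0.2657, 0.0885]
ee_rot: [-0.118, 0.993, -0.0, 0.0]
ft_force: [-1.1, -1.6, 4.4]
grip_width: 0.574
grasp_force: 52.9
```

```bash
cat > st.py <<'E'
from h import *
o=get_obs(); M=Rot.from_quat(o['ee_rot']).as_matrix(); f=o['ft_force']
print('pos',o['position'].round(4),'force checker xyz',np.r_[f[:2]@C,f[2]].round(2),'TCP rel seat mm',((o['position'][:2]-SEAT)@C*1e3).round(2),'tilt',M[2].round(4),'torque',o['torque'].round(2),o['clock'],o['grasp_force'])
E
python3 st.py
```

```text
pos [0.3574 0.2657 0.0885] force checker xyz [-1.46 -1.31  4.44] TCP rel seat mm [-10.12  -0.96] tilt [-4.e-04 -1.e-04 -1.e+00] torque [-0.2   0.19 -0.01] 15.275 52.89893925189972
```

To row units: -0.008 m is -0.0107, -0.0003 m is -0.0004.

{"method": "move_arm", "body": {"plan": [{"delta_pos": [-0.0027, 0.0007, -0.0004], "turn": [0, 0, 0], "fingers": 1}, {"delta_pos": [-0.0053, 0.0013, -0.0004], "turn": [0, 0, 0], "fingers": 1}, {"delta_pos": [-0.008, 0.0013, -0.0004], "turn": [0, 0, 0], "fingers": 1}, {"delta_pos": [-0.0093, 0.0013, -0.0004], "turn": [0, 0, 0], "fingers": 1}, {"delta_pos": [-0.0107, 0.0013, -0.0004], "turn": [0, 0, 0], "fingers": 1}, {"delta_pos": [-0.0107, 0.0013, -0.0004], "turn": [0, 0, 0], "fingers": 1}]}}

```text
clock: 16.02
position: [0.3649, 0.2685, 0.0885]
ee_rot: [-0.118, 0.993, 0.0, 0.0]
ft_force: [-0.3, 1.4, -1.4]
grip_width: 0.571
grasp_force: 53.0
```

```bash
python3 st.py
```

```text
pos [0.3649 0.2685 0.0885] force checker xyz [ 0.04  1.39 -1.39] TCP rel seat mm [-2.15 -0.01] tilt [-3.e-04  2.e-04 -1.e+00] torque [0.14 0.07 0.02] 16.025 53.015039563179016
```

{"method": "move_arm", "body": {"plan": [{"delta_pos": [-0.0013, 0, 0], "turn": [0, 0, 0], "fingers": 1}, {"delta_pos": [-0.0027, 0, 0], "turn": [0, 0, 0], "fingers": 1}, {"delta_pos": [-0.0027, 0, 0], "turn": [0, 0, 0], "fingers": 1}, {"delta_pos": [-0.0027, 0, 0], "turn": [0, 0, 0], "fingers": 1}]}}

```text
clock: 16.52
position: [0.3668, 0.2688, 0.0885]
ee_rot: [-0.118, 0.993, -0.0, 0.0]
ft_force: [-0.9, -0.1, -1.1]
grip_width: 0.576
grasp_force: 53.0
```

```bash
python3 st.py
```

```text
pos [0.3668 0.2688 0.0885] force checker xyz [-0.86  0.15 -1.1 ] TCP rel seat mm [-0.21 -0.11] tilt [-2.e-04 -1.e-04 -1.e+00] torque [ 0.05 -0.07 -0.01] 16.525 53.02830219268799
```

To row units: -0.0015 m is -0.002, -0.001 m is -0.0013.

{"method": "move_arm", "body": {"plan": [{"delta_pos": [-0.0013, 0, 0.0003], "turn": [0, 0, 0], "fingers": 1}, {"delta_pos": [-0.002, 0, 0.0004], "turn": [0, 0, 0], "fingers": 1}, {"delta_pos": [-0.002, 0, 0.0004], "turn": [0, 0, 0], "fingers": 1}, {"delta_pos": [-0.002, 0, 0.0004], "turn": [0, 0, 0], "fingers": 1}]}}

```text
clock: 17.02
position: [0.367, 0.2689, 0.0885]
ee_rot: [-0.118, 0.993, -0.001, -0.001]
ft_force: [-9.0, -6.1, 14.6]
grip_width: 0.574
grasp_force: 54.1
```

```bash
python3 st.py
```

```text
pos [0.367  0.2689 0.0885] force checker xyz [-10.24  -3.85  14.63] TCP rel seat mm [-0.02 -0.11] tilt [ 0.0025 -0.0016 -1.    ] torque [-0.96  1.97  0.01] 17.025 54.14545655250549
```

To row units: -0.0008 m is -0.0011, -0.0005 m is -0.0007.

{"method": "move_arm", "body": {"plan": [{"delta_pos": [0, -0.0004, -0.0005], "turn": [0, 0, 0], "fingers": 1}, {"delta_pos": [0, -0.0007, -0.0011], "turn": [0, 0, 0], "fingers": 1}, {"delta_pos": [0, -0.0007, -0.0011], "turn": [0, 0, 0], "fingers": 1}, {"delta_pos": [0, -0.0007, -0.0011], "turn": [0, 0, 0], "fingers": 1}]}}

```text
clock: 17.52
position: [0.3675, 0.2685, 0.0887]
ee_rot: [-0.118, 0.993, -0.0, -0.001]
ft_force: [-5.2, -1.2, -2.6]
grip_width: 0.578
grasp_force: 52.6
```

```bash
python3 st.py
```

```text
pos [0.3675 0.2685 0.0887] force checker xyz [-5.37  0.03 -2.55] TCP rel seat mm [ 0.4  -0.61] tilt [ 1.6e-03 -4.0e-04 -1.0e+00] torque [-0.2   1.13 -0.03] 17.525 52.55255341529846
```

{"method": "move_arm", "body": {"plan": [{"delta_pos": [-0.0005, 0, 0.0004], "turn": [0, 0, 0], "fingers": 1}, {"delta_pos": [-0.0009, 0, 0.0005], "turn": [0, 0, 0], "fingers": 1}, {"delta_pos": [-0.0009, 0, 0.0005], "turn": [0, 0, 0], "fingers": 1}, {"delta_pos": [-0.0009, 0, 0.0005], "turn": [0, 0, 0], "fingers": 1}]}}

```text
clock: 18.02
position: [0.3676, 0.2686, 0.0886]
ee_rot: [-0.118, 0.993, -0.001, -0.001]
ft_force: [-11.2, -5.5, 8.4]
grip_width: 0.575
grasp_force: 53.5
```

```bash
python3 st.py
```

```text
pos [0.3676 0.2686 0.0886] force checker xyz [-12.15  -2.71   8.41] TCP rel seat mm [ 0.47 -0.57] tilt [ 0.0029 -0.0013 -1.    ] torque [-0.83  2.28 -0.01] 18.025 53.53003263473511
```

To row units: -0.0003 m is -0.0004, -0.0002 m is -0.0003.

{"method": "move_arm", "body": {"plan": [{"delta_pos": [0, -0.0003, -0.0004], "turn": [0, 0, 0], "fingers": 1}, {"delta_pos": [0, -0.0003, -0.0004], "turn": [0, 0, 0], "fingers": 1}, {"delta_pos": [0, -0.0003, -0.0004], "turn": [0, 0, 0], "fingers": 1}, {"delta_pos": [0, -0.0003, -0.0004], "turn": [0, 0, 0], "fingers": 1}]}}

```text
clock: 18.52
position: [0.3676, 0.2685, 0.0886]
ee_rot: [-0.118, 0.993, -0.001, -0.001]
ft_force: [-9.2, -2.4, 2.5]
grip_width: 0.574
grasp_force: 52.9
```

```bash
python3 st.py
```

```text
pos [0.3676 0.2685 0.0886] force checker xyz [-9.47 -0.15  2.45] TCP rel seat mm [ 0.48 -0.59] tilt [ 2.7e-03 -7.0e-04 -1.0e+00] torque [-0.39  1.9  -0.  ] 18.525 52.851823568344116
```

To row units: -0.0001 m is -0.0001.

{"method": "move_arm", "body": {"plan": [{"delta_pos": [-0.0001, 0, 0], "turn": [0, 0, 0], "fingers": 1}, {"delta_pos": [-0.0001, 0, 0], "turn": [0, 0, 0], "fingers": 1}, {"delta_pos": [-0.0001, 0, 0], "turn": [0, 0, 0], "fingers": 1}, {"delta_pos": [-0.0001, 0, 0], "turn": [0, 0, 0], "fingers": 1}, {"delta_pos": [-0.0001, 0, 0], "turn": [0, 0, 0], "fingers": 1}, {"delta_pos": [-0.0001, 0, 0], "turn": [0, 0, 0], "fingers": 1}]}}

```text
clock: 19.27
position: [0.3676, 0.2685, 0.0886]
ee_rot: [-0.118, 0.993, -0.001, -0.001]
ft_force: [-10.3, -3.6, 3.3]
grip_width: 0.575
grasp_force: 52.8
```

```bash
python3 st.py
python3 - <<'E'
from h import *
o,w=wrist(); s=camera('scene')['color'][170:300,220:390]
a=cv2.resize(w['color'],(640,400)); b=cv2.resize(s,(260*130//130*1,200),interpolation=cv2.INTER_CUBIC)
a[:200,:260]=b; cv2.imwrite('pics/fin.png',a[:,:,::-1])
E
```

```text
pos [0.3676 0.2685 0.0886] force checker xyz [-10.83  -1.11   3.28] TCP rel seat mm [ 0.46 -0.62] tilt [ 3.e-03 -8.e-04 -1.e+00] torque [-0.46  2.   -0.04] 19.275 52.83683001995087
```

View pics/fin.png

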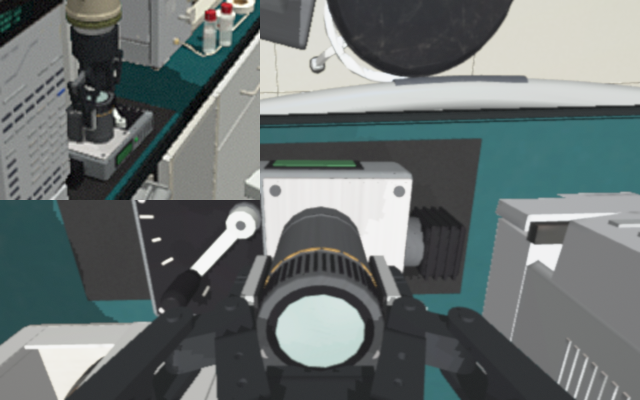

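The barrel stands upright on the window, held between the pads and pressed into the V (glass at (320,330)). The lever is at the mark, and the force balance (−10.8, −1.1 N) shows both faces bearing. Handing in.

```bash
python3 -c "
from workcell import hand_in; print(hand_in())"
```

```text
the job is handed in; nothing more can be done
None
```

The job is handed in: the dimmer lever reads 45–46° on the images and has been let go, and the barrel stands upright on the window, still held against both V faces with about 10.5 N at 19.3 s.

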